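Load the wrapping-paper roll and close the sliding jaw on it

TASK

Lay the off-white paper roll in the V-shaped bed of the roll stand, between the two jaws, and let go of it. Then push the sliding jaw against the roll until the roll presses the spring-backed brake plate at the other end about half-way in, so that the roll will unwind with a light drag; never ram the plate against its stop. Leave the jaw standing there, and do not knock over or shove aside the squeeze bottle and the salt shaker that stand behind.

Things in the scene. Friction and masses are not known exactly. Their poses are not given: they have to be found in the camera images.
- roll_mid (a point): centre of the loose paper roll: an off-white cylinder 62 mm in diameter and 150 mm long, brown card core showing at its ends, lying on the table at the start; 0.18 to 0.27 kg. Its axis is its own y axis (it may have any angle about it; the ends are alike). Best taken across its diameter from above.
- stand: roll stand, fixed and level: steel base plate 150 mm (its x) by 360 mm (its y); origin at the centre of its underside. Two slanted grey plastic strips form a V bed along its y axis. The sliding jaw stands at the -y end, the sprung brake plate at the +y end; both jaws are 124 mm high and 116 mm wide. Else nothing between the jaws is over 60 mm high; a toothed tear bar runs along its -x edge.
- bed (a point): where the centre of a roll lying in the middle of the V bed comes to be, 76 mm above the table (the roll's underside then is 45 mm above it). Axes as the stand's; the roll lies with its axis along y. At the start the space from 100 mm on the -y side to 80 mm on the +y side of this point is always free for the roll.
- jaw (a joint): travel of the sliding jaw in m: 0 at its stop at the -y end, growing towards the brake plate, to 0.120; starts at 0 to 0.020. An upright aluminium plate on two guide rods, with a round black pressing face on its +y side and a ribbed black rubber push pad on its back. Dry friction: it takes about 10 N to slide it and it stays where it is left.
- jaw_face (a point): centre of the sliding jaw's pressing face, 56 mm in diameter, which looks along the stand's +y; 76 mm above the table.
- push_pad (a point): centre of the rubber push pad on the sliding jaw's back, 24 mm behind the pressing face, 97 mm above the table; the pad is 76 mm wide (along x) and reaches from 72 to 122 mm above the table. Push it along the stand's +y. Behind it all is free above 62 mm. Pushing takes about 10 N for the jaw alone, 13 N with the roll, 18 to 20 N with the brake plate half-way in.
- brake (a joint): how far the brake plate is pressed in, in m: 0 as it stands, 0.008 at its stop. A round cork-faced plate, 56 mm in diameter, 76 mm above the table, on a spring that pushes back with 2 N at first, 6 N half-way, 10 N at the stop. Its holder is clamped at a setting that differs every time: the face stands 85 to 115 mm on the +y side of the bed's middle.
- squeeze_bottle: bystander: clear squeeze bottle with a long nozzle, standing, 50 mm in diameter, 196 mm high; origin at the centre of its underside. Not to be disturbed.
- salt_shaker: bystander: small glass salt shaker with a metal top, standing, 44 mm in diameter, 90 mm high; origin at the centre of its underside. Not to be disturbed.

How it is judged:
On the way:
1. the roll lies in the V bed between the jaws, let go, with the brake plate not yet pressed (horizontal distance between roll_mid and bed below 0.045 m and x of roll_mid in the frame of bed between -0.006 and 0.006 m and z of roll_mid in the frame of bed between -0.005 and 0.005 m and angle between the y axis of roll_mid and the y axis of bed, either way round below 0.06 rad and contact force between the fingers and anything else below 0.05 N and value of joint brake below 0.0015 m), for 0.2 s.
At the end, for the whole second after the job is handed in: The roll lies in the V bed (centre within 6 mm sideways and 5 mm in height of the bed's line, axis within 0.06 rad), the sliding jaw's face is against its end (face centre within 79 mm of the roll's centre), the brake plate is pressed in by 2 to 6 mm of its 8 mm, and jaw and plate are at rest (value of joint brake between 0.002 and 0.006 m and distance between jaw_face and roll_mid below 0.079 m and x of roll_mid in the frame of bed between -0.006 and 0.006 m and z of roll_mid in the frame of bed between -0.005 and 0.005 m and angle between the y axis of roll_mid and the y axis of bed, either way round below 0.06 rad and velocity of joint jaw between -0.003 and 0.003 m/s and velocity of joint brake between -0.003 and 0.003 m/s); the robot touches nothing.
It fails at once if the brake plate is rammed to its stop (value of joint brake above 0.0076 m).
It fails at once if the squeeze bottle or the salt shaker is knocked over or shoved aside (distance of any of squeeze_bottle, salt_shaker from where it was at the start of the episode above 0.04 m).
It also fails if it takes over 54 s, if anything falls off the work surface, if the arm or the gripper's body presses on something with over 40 N, if the wrist force passes 120 N, or if a joint passes its speed limit or range.

ROBOT

A 6-joint arm with a two-finger parallel gripper is mounted at the origin on a cart in front of the work surface, level with it; the furniture and walls round the work are solid. World frame = base frame: x ahead of the robot, y to its left, z up, the work surface at z = 0. Lengths are in m, angles in rad, forces in N, time in s.
With the tool pointing down it reaches from about 0.325 to 0.775 m from the base axis. Payload 5.5 kg.
Tool frame: the origin (TCP) lies midway between the tips of the shut fingers; the grasp point (between the pads) lies 19 mm behind it; x points along the fingers, y is the direction in which the jaws open and shut, and the axes are right-handed (so a half turn about x gives the same grasp; the last joint's range is limited). The gripper opens to 85 mm and grips with 20 to 120 N. Pads are 22 mm wide; open, the fingers measure 114 mm over their backs; the gripper's body (76 mm by 85 mm) begins 54 mm behind the grasp point. The pads swing forward as they close: fully open they stand 13 mm farther back than shut.
Start: joints at [-1.322, 0.091, 1.231, -0, 1.82, -0.057], TCP at [0.181, -0.572, 0.231] pointing down, gripper open.
Joint ranges: [-2.87, 2.87], [-0.86, 2.18], [0.17, 2.46], [-1.51, 4.65], [0.06, 2.69], [-2.65, 2.65]. Speed limits (rad/s): [2.57, 2.57, 3.01, 3.14, 3.14, 3.14].

INTERFACE

Orientations are given as a unit quaternion [x, y, z, w].
In Python, from plant import status, cams, job gives the robot as it stands.
- The arm moves only by the tool move_arm, never from a script. Its argument "rows" is text: rows parted by semicolons, each of 5 numbers parted by spaces: the opening in per cent of the stroke, from 0 (shut) to 100 (fully open), then the shift along the world's x, y, z as a fraction of full scale, then the turn about the world's z as a fraction of full scale. A call has exactly 10 rows; each row is the pose to reach, as a shift and turn from the pose commanded when the call began; what a row does not reach only later rows make up. Full scale, the value 1, is 0.25 m for a shift and 60 degrees for a turn. A row lasts 1/8 s, in which the tool goes at most 62.5 mm and 10.7 degrees, less where a joint would pass 70% of its speed; a pose out of reach is approached as far as the arm can. A call with a number of a shift or a turn outside -1 to 1 is refused whole. A call with a gripper value outside its range is refused whole. The fingers move at their own pace and stop on an object; "force" is the grip in N (left out, the last holds). Time passes only in rows, so rows that repeat a pose let the fingers close, or fill a call up. It gives the time, the measured TCP pose, the force and the opening at its end, in the units of the state.
- status.get_obs(): the state, without advancing time (a new reading comes with each control period).
- cams.snapshot(name): name is "side" or "top"; returns the picture (384x512x3 uint8, red, green, blue); there is no depth.
- cams.camera_params(name): a dict with "fx", "fy", "cx", "cy" (pixels), "rvec" (rotation vector, rad) and "tvec" (3), from world to camera coordinates, as OpenCV has them. Camera axes: x right, y down, z forward; pixel columns grow to the right and rows downward; lengths in m; the calibration is good to about 2 mm. A picture is of the moment at which its call begins. camera_params takes no time and is no camera call.
- job.sign_off(): hands the job in, once; it reports no verdict.
The state is a dict: "t": time; "joint_positions": joint angles; "qvel": joint speeds; "tau": joint torques, N m; "tool_pos": TCP position; "ee_rot": TCP orientation; "ft_force": force on the tool from outside, world axes, zero at the start; "wrist_torque": the same for the moment, N m; "gripper_width": finger opening in m.
Only numpy, scipy, OpenCV 4.12 (cv2) and the standard library are available. Lean on these libraries where they do the work, as an engineer would, in place of code of your own. Each camera call takes 0.05 s, during which the arm holds its last target.

## Working session

There is one attempt and no reset: what is moved stays moved. The work goes in short steps, Python scripts to look and compute and a tool call to move; the robot and the scene stay as the last step left them, time stands still between calls to the robot, and variables do not carry over. Pictures are saved under pics/ and viewed, and the job is handed in when it is done.

Besides the shell and the picture viewer there is one more tool, called after "Emit:" in YAML: its name, and indented under it one key for each argument. move_arm: Moves the arm, as the interface text tells. Shift numbers are shares of 0.25 m and turn numbers shares of 60 degrees, none past 1 either way. Its arguments: {"type":"object","properties":{"rows":{"type":"string"},"force":{"type":"number"}},"required":["rows"]}

```bash
mkdir -p pics; cat > look.py <<'E'
import sys,cv2
from plant import status,cams,job
def snap(n,tag):
    im=cams.snapshot(n)[:,:,::-1].copy(); cv2.imwrite(f'pics/{tag}_raw.png',im)
    cv2.imwrite(f'pics/{tag}.png',cv2.resize(im,(768,576),interpolation=cv2.INTER_CUBIC)); return im
E
python3 - <<'E'
from look import *
snap('top','t0');snap('side','s0')
print(status.get_obs())
for n in('top','side'):print(cams.camera_params(n))
E
```

```text
{'t': 0.1, 'joint_positions': array([-1.32169549e+00,  9.18584375e-02,  1.23182684e+00,  1.31627879e-05,
        1.81977207e+00, -5.67030842e-02]), 'qvel': array([ 0.00025427, -0.00219855, -0.00293281,  0.0008043 ,  0.00026064,
       -0.0017234 ]), 'tau': array([ 4.32541696e-03, -4.60215425e+01, -4.19220185e+01,  6.97995347e-05,
        1.05463489e-02,  2.52999865e-05]), 'tool_pos': array([ 0.18057352, -0.57191483,  0.23018444]), 'ee_rot': array([-0.69879783, -0.10835496,  0.6989155 , -0.10704165]), 'ft_force': array([-0.44348843, -0.12174505, -0.02646184]), 'wrist_torque': array([-0.02589188,  0.00297716,  0.033853  ]), 'gripper_width': 0.08543794756918695}
{'fx': 380.7929940756387, 'fy': 380.7929940756387, 'cx': 252.28931240510806, 'cy': 188.42581488023737, 'rvec': array([ 2.21123502, -1.9936989 ,  0.22267661]), 'tvec': array([-0.19948066,  0.62071221,  0.99078424])}
{'fx': 480.0584437890745, 'fy': 480.0584437890745, 'cx': 259.70251336357796, 'cy': 189.75212027252783, 'rvec': array([ 0.76139851, -2.56259525,  1.18741187]), 'tvec': array([0.46357808, 0.37350712, 0.73594948])}
```

View pics/t0.png

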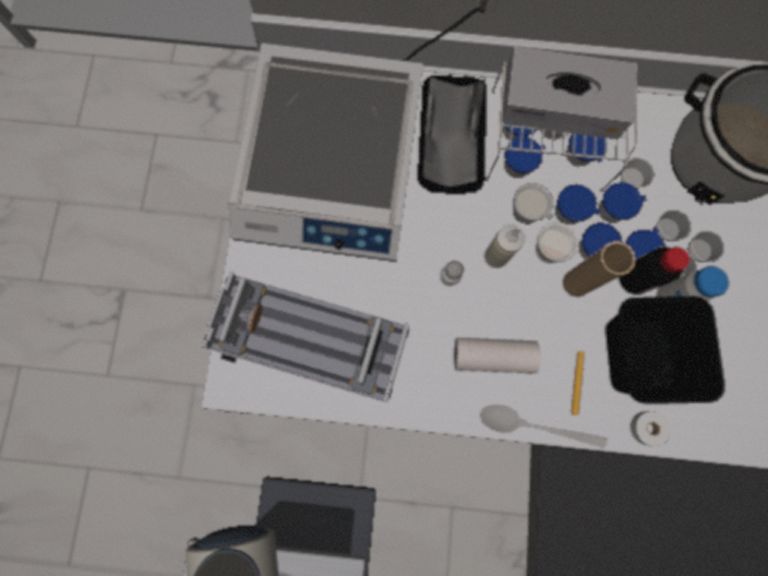

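View pics/s0.png

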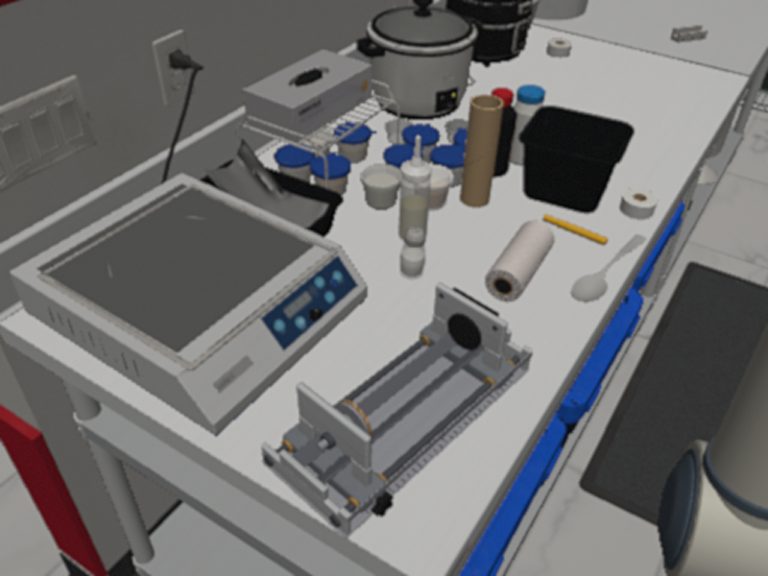

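```bash
python3 - <<'E'
import cv2
a=cv2.imread('pics/t0_raw.png'); 
cv2.imwrite('pics/t0a.png',cv2.resize(a[175:275,130:280],(795,530),interpolation=cv2.INTER_CUBIC)) #5.3x
cv2.imwrite('pics/t0b.png',cv2.resize(a[140:260,280:400],(600,600),interpolation=cv2.INTER_CUBIC)) #5x
b=cv2.imread('pics/s0_raw.png')
cv2.imwrite('pics/s0a.png',cv2.resize(b[180:355,165:365],(685,600),interpolation=cv2.INTER_CUBIC))
E
```

```text
(no output)
```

View pics/t0a.png

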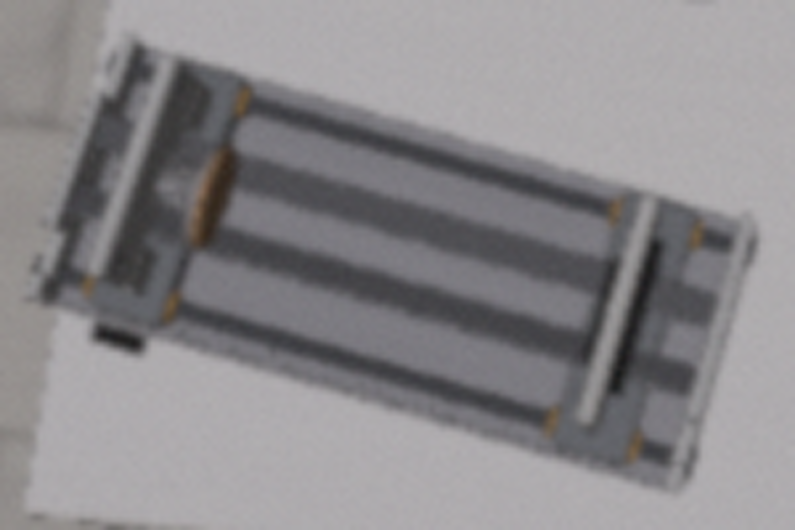

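View pics/t0b.png

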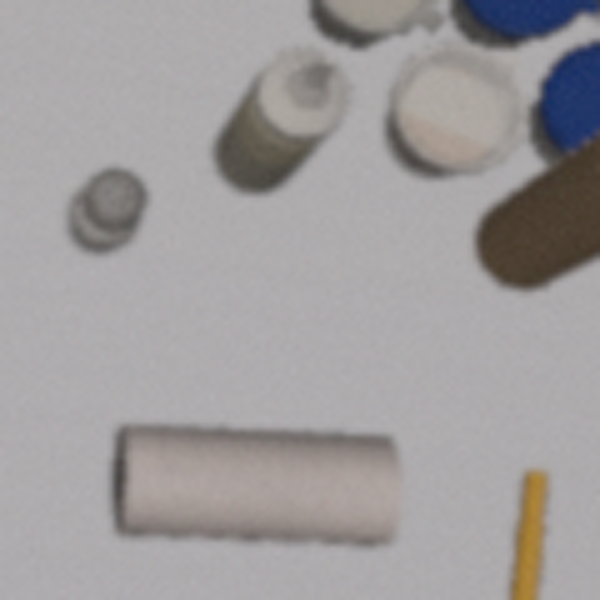

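View pics/s0a.png

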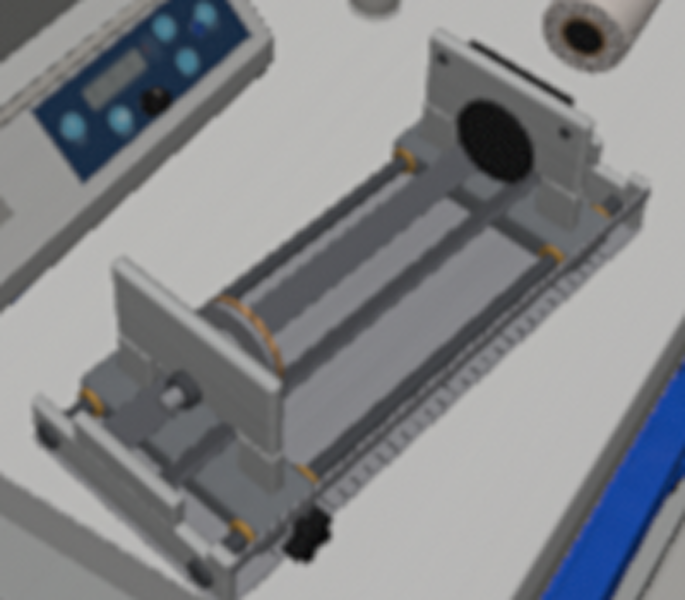

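```bash
cat >> look.py <<'E'
import numpy as np
def ray(n,uv,z):
    p=cams.camera_params(n);R=cv2.Rodrigues(p['rvec'])[0];t=p['tvec']
    d=R.T@np.array([(uv[0]-p['cx'])/p['fx'],(uv[1]-p['cy'])/p['fy'],1]);c=-R.T@t
    return c+d*(z-c[2])/d[2]
def proj(n,X):
    p=cams.camera_params(n);K=np.array([[p['fx'],0,p['cx']],[0,p['fy'],p['cy']],[0,0,1]])
    return cv2.projectPoints(np.array(X,float).reshape(-1,3),p['rvec'],p['tvec'],K,None)[0].reshape(-1,2)
E
python3 - <<'E'
from look import *
np.set_printoptions(precision=4,suppress=True)
f=lambda u,v:(130+u/5.3,175+v/5.3)
g=lambda u,v:(280+u/5,140+v/5)
h=lambda u,v:(165+u/3.425,180+v/3.43)
print('corners z.02')
for c in[(130,40),(750,225),(685,488),(40,298)]:print(ray('top',f(*c),.02))
print('jaw top z.124')
for c in[(648,196),(588,422),(168,60),(98,278)]:print(ray('top',f(*c),.124))
print('cork top z.104', ray('top',f(222,150),.08),ray('top',f(198,245),.08))
print('side jaw top front corners',ray('side',h(433,45),.124),ray('side',h(588,140),.124))
print('side brake top corners(front)',ray('side',h(118,262),.124),ray('side',h(280,385),.124))
print('jaw face ctr side',ray('side',h(495,140),.076))
print('roll');
for c in[(120,427),(120,533),(395,437),(395,543),(260,485)]:print(ray('top',g(*c),.031))
for c in[(285,100),(260,170)]:print('bottle',ray('top',g(*c),.0))
print('bottle base, shaker base',ray('top',g(252,160),.0),ray('top',g(98,218),0))
E
```

```text
corners z.02
[0.6363 0.1515 0.02  ]
[ 0.5696 -0.197   0.02  ]
[ 0.4276 -0.1758  0.02  ]
[0.4912 0.1771 0.02  ]
jaw top z.124
[ 0.5635 -0.1416  0.124 ]
[ 0.452  -0.1243  0.124 ]
[0.6066 0.1021 0.124 ]
[0.496  0.1192 0.124 ]
cork top z.104 [0.5714 0.0787 0.08  ] [0.5216 0.0836 0.08  ]
side jaw top front corners [ 0.5596 -0.1281  0.124 ] [ 0.4494 -0.1066  0.124 ]
side brake top corners(front) [0.6091 0.1056 0.124 ] [0.4988 0.1239 0.124 ]
jaw face ctr side [ 0.5117 -0.1241  0.076 ]
roll
[ 0.555  -0.2898  0.031 ]
[ 0.4958 -0.2942  0.031 ]
[ 0.5653 -0.4447  0.031 ]
[ 0.5061 -0.4472  0.031 ]
[ 0.5305 -0.3704  0.031 ]
bottle [ 0.7666 -0.3784  0.    ]
bottle [ 0.7215 -0.3659  0.    ]
bottle base, shaker base [ 0.7272 -0.3607  0.    ] [ 0.682  -0.2716  0.    ]
```

```bash
python3 - <<'E'
from look import *
from scipy.spatial.transform import Rotation as Ro
np.set_printoptions(precision=4,suppress=True)
f=lambda u,v:(130+u/5.3,175+v/5.3)
print(Ro.from_quat(status.get_obs()['ee_rot']).as_matrix())
for a,b in[((250,105),(612,208)),((180,308),(548,415)),((245,165),(600,268)),((215,238),(575,345)),((240,75),(640,188)),((190,340),(540,440))]:
    A=ray('top',f(*a),.04);B=ray('top',f(*b),.04);d=A-B;print('yaw',np.arctan2(-d[0],d[1]), (A+B)[:2]/2)
im=cv2.imread('pics/t0_raw.png');sd=cv2.imread('pics/s0_raw.png')
c=np.array([.531,-.012]);yaw=-.175
ex=np.array([np.cos(yaw),np.sin(yaw)]);ey=np.array([-np.sin(yaw),np.cos(yaw)])
def P(x,y,z):return np.r_[c+x*ex+y*ey,z]
for n,m,(x0,y0,w,hh),s in(('top',im,(130,175,150,100),5),('side',sd,(165,180,200,175),3.4)):
    o=cv2.resize(m[y0:y0+hh,x0:x0+w],None,fx=s,fy=s,interpolation=cv2.INTER_CUBIC)
    def ln(a,b,col):
        q=((proj(n,[a,b])-[x0,y0]+.5)*s).astype(int);cv2.line(o,tuple(map(int,q[0])),tuple(map(int,q[1])),col,1)
    k=[(-.075,-.18),(.075,-.18),(.075,.18),(-.075,.18)]
    for z,col in((0,(0,0,255)),):
        for i in range(4):ln(P(*k[i],z),P(*k[(i+1)%4],z),col)
    ln(P(0,-.18,.045),P(0,.18,.045),(0,255,0))
    ln(P(-.058,-.112,.124),P(.058,-.112,.124),(255,0,0))
    ln(P(-.058,.13,.124),P(.058,.13,.124),(255,0,0))
    for y in(-.112,.1):
        a=[P(.028*np.cos(t),y,.076+.028*np.sin(t)) for t in np.linspace(0,6.283,25)]
        for i in range(24):ln(a[i],a[i+1],(0,255,255))
    cv2.imwrite(f'pics/ov_{n}.png',o)
E
```

```text
[[-0.0004  0.3011 -0.9536]
 [ 0.0018 -0.9536 -0.3011]
 [-1.     -0.0019 -0.0001]]
yaw -0.17568199959782052 [ 0.5858 -0.023 ]
yaw -0.17572656741647288 [ 0.4745 -0.0019]
yaw -0.17925641935559572 [ 0.5533 -0.0226]
yaw -0.18357586598745593 [ 0.5124 -0.0132]
yaw -0.17450023334927925 [ 0.5997 -0.026 ]
yaw -0.1704764936290721 [ 0.4599 -0.0044]
```

View pics/ov_top.png

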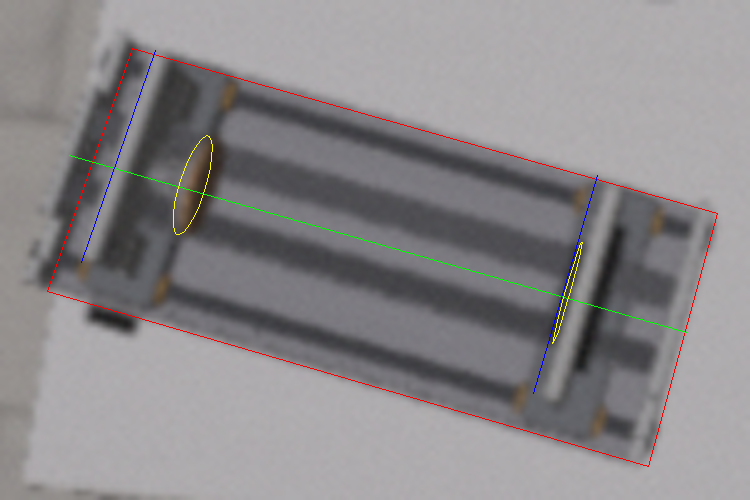

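View pics/ov_side.png

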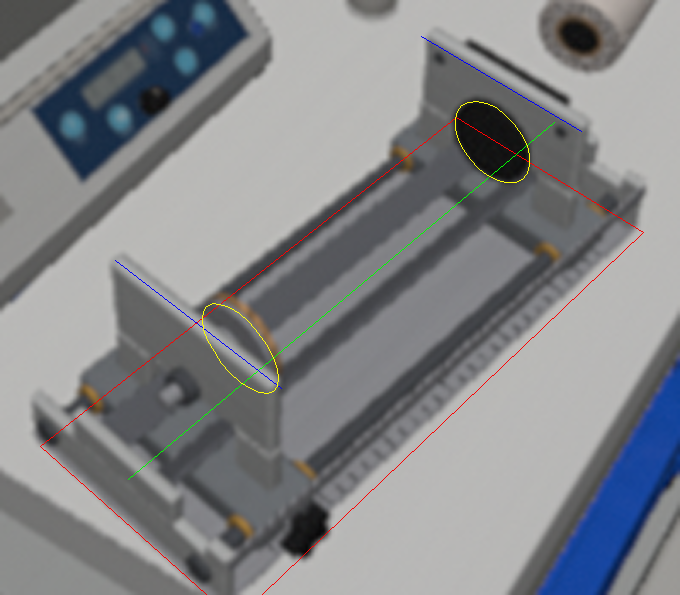

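Emit:
move_arm:
  rows: "100 0.15 0.1 0 0.15; 100 0.3 0.22 0 0.3; 100 0.45 0.35 0 0.45; 100 0.6 0.5 0 0.6; 100 0.75 0.65 0 0.75; 100 0.9 0.75 0 0.9; 100 1 0.812 0 1; 100 1 0.812 0 1; 100 1 0.812 0 1; 100 1 0.812 0 1"
  force: 40

```text
t: 1.35
tool_pos: [0.4298, -0.3699, 0.2312]
ee_rot: [-0.552, -0.442, 0.552, -0.442]
ft_force: [-1.3, -0.4, -0.5]
gripper_width: 0.0852
```

Emit:
move_arm:
  rows: "100 0.13 0 -0.1 0.09; 100 0.27 0.003 -0.2 0.18; 100 0.404 0.003 -0.3 0.27; 100 0.404 0.003 -0.4 0.27; 100 0.404 0.003 -0.5 0.27; 100 0.404 0.003 -0.6 0.27; 100 0.404 0.003 -0.6 0.27; 100 0.404 0.003 -0.6 0.27; 100 0.404 0.003 -0.6 0.27; 100 0.404 0.003 -0.6 0.27"

```text
t: 2.6
tool_pos: [0.532, -0.3688, 0.0826]
ee_rot: [0.484, 0.515, -0.483, 0.517]
ft_force: [-0.1, -0.3, -0.8]
gripper_width: 0.0853
```

```bash
python3 - <<'E'
from look import *
a=snap('top','t1');b=snap('side','s1')
from scipy.spatial.transform import Rotation as Ro
o=status.get_obs();print(o['tool_pos'],np.arctan2(*Ro.from_quat(o['ee_rot']).as_matrix()[[1,0],1]))
p=np.hstack([cv2.resize(a[150:270,280:400],(400,400)),cv2.resize(b[110:230,300:420],(400,400))]);cv2.imwrite('pics/c1.png',p)
E
```

```text
[ 0.53187643 -0.36859019  0.08202675] 0.06496071533454732
```

View pics/c1.png

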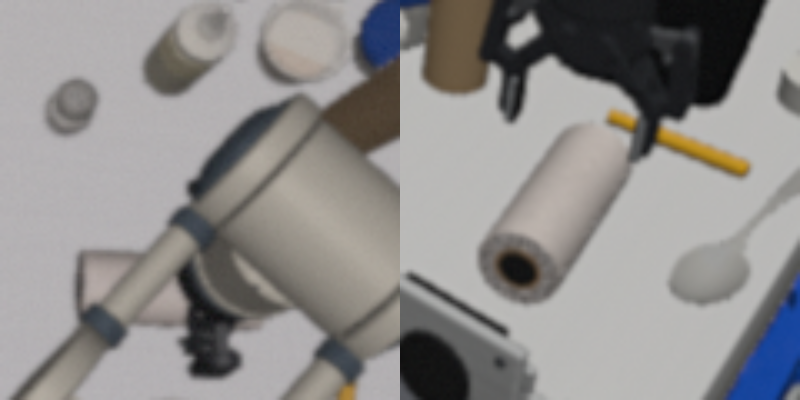

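Emit:
move_arm:
  rows: "100 0 0 -0.1 0; 100 0 0 -0.19 0; 100 0 0 -0.25 0; 100 0 0 -0.276 0; 100 0 0 -0.276 0; 100 0 0 -0.276 0; 0 0 0 -0.276 0; 0 0 0 -0.276 0; 0 0 0 -0.276 0; 0 0 0 -0.276 0"
  force: 40

```text
t: 3.95
tool_pos: [0.5322, -0.3688, 0.0135]
ee_rot: [0.484, 0.515, -0.483, 0.517]
ft_force: [0.4, 0.1, 5.2]
gripper_width: 0.061
```

Emit:
move_arm:
  rows: "0 0 0 0 0; 0 0 0 0 0; 0 0 0 0 0; 0 0 0 0.06 0; 0 0 0 0.15 0; 0 0 0 0.3 0; 0 0 0 0.45 0; 0 0 0 0.6 0; 0 0 0 0.7 0; 0 0 0 0.7 0"

```text
t: 5.2
tool_pos: [0.5323, -0.3689, 0.1901]
ee_rot: [0.484, 0.514, -0.483, 0.518]
ft_force: [-0.2, -0.4, -2.6]
gripper_width: 0.0606
```

```bash
python3 - <<'E'
from look import *
a=snap('top','t2');b=snap('side','s2')
o=status.get_obs();print(o['t'],o['tool_pos'],o['ft_force'],o['gripper_width'])
E
```

```text
5.3 [ 0.5313008  -0.36820548  0.18593087] [ 0.26256254  0.17110877 -3.00905433] 0.0606776045553598
```

View pics/s2.png

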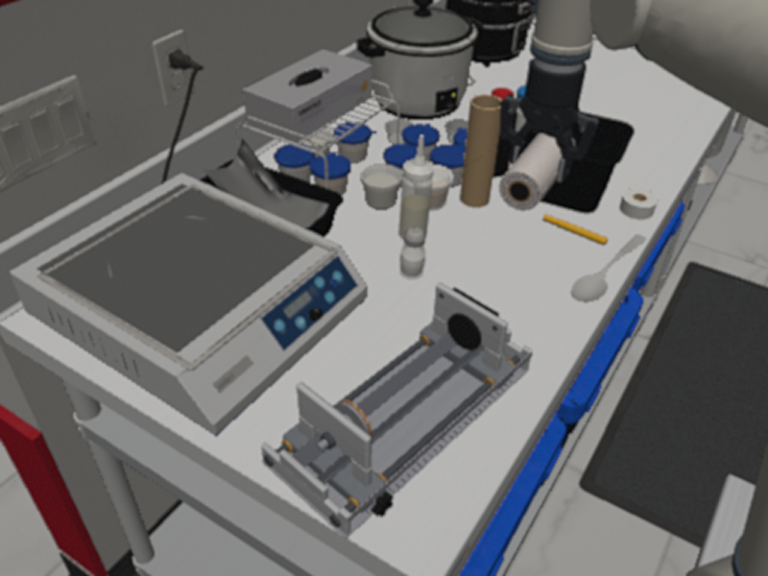

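Emit:
move_arm:
  rows: "0 0 0.08 0.05 -0.03; 0 0 0.2 0.06 -0.07; 0 0 0.35 0.06 -0.12; 0 0 0.5 0.06 -0.17; 0 0 0.65 0.06 -0.229; 0 0 0.8 0.06 -0.229; 0 0 0.92 0.06 -0.229; 0 0 1 0.06 -0.229; 0 0 1 0.06 -0.229; 0 0 1 0.06 -0.229"

```text
t: 6.55
tool_pos: [0.5315, -0.1191, 0.2016]
ee_rot: [-0.542, -0.454, 0.542, -0.454]
ft_force: [-0.0, -0.7, -2.9]
gripper_width: 0.0608
```

Emit:
move_arm:
  rows: "0 0 0.1 0 0; 0 0 0.2 0 0; 0 0 0.3 0 0; 0 0 0.37 0 0; 0 0 0.395 0 0; 0 0 0.395 0 0; 0 0 0.395 0 0; 0 0 0.395 0 0; 0 0 0.395 0 0; 0 0 0.395 0 0"

```text
t: 7.8
tool_pos: [0.5316, -0.0199, 0.2023]
ee_rot: [0.542, 0.454, -0.542, 0.454]
ft_force: [-0.0, -0.6, -2.2]
gripper_width: 0.0606
```

```bash
python3 - <<'E'
from look import *
from scipy.spatial.transform import Rotation as Ro
a=snap('top','t3');b=snap('side','s3')
o=status.get_obs();print(o['t'],o['tool_pos'],o['ft_force'],o['gripper_width'],np.arctan2(*Ro.from_quat(o['ee_rot']).as_matrix()[[1,0],1]))
cv2.imwrite('pics/c3.png',cv2.resize(a[165:285,120:290],(800,565),interpolation=cv2.INTER_CUBIC))
E
```

```text
7.9 [ 0.53163037 -0.01975752  0.20226712] [ 0.49941903  0.06711395 -2.18246076] 0.06058273858834991 -0.17495683789052946
```

View pics/s3.png

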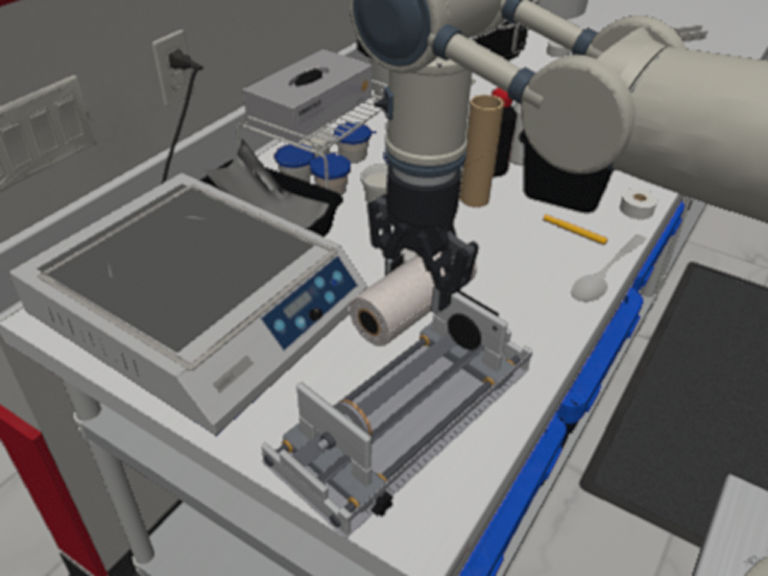

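View pics/c3.png

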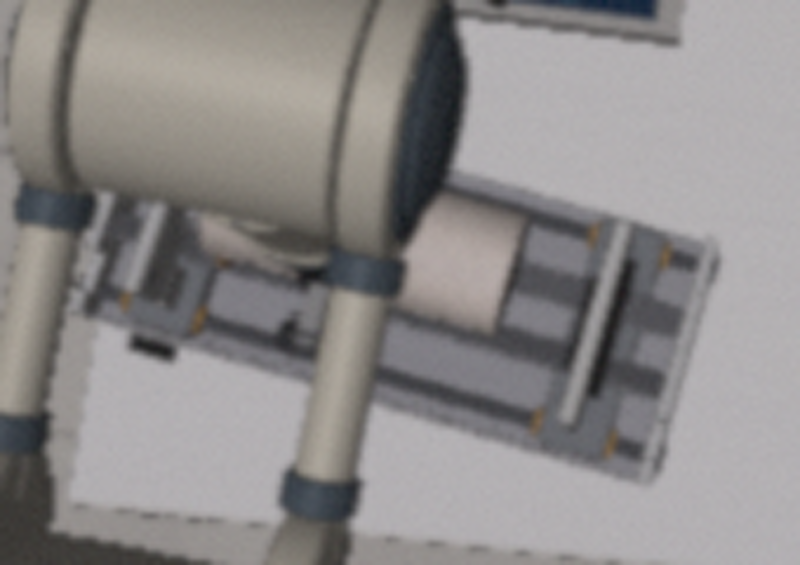

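```bash
python3 - <<'E'
from look import *
yaw=-.175;c=np.array([.532,-.012]);ex=np.array([np.cos(yaw),np.sin(yaw)]);ey=np.array([-np.sin(yaw),np.cos(yaw)])
S=lambda p:np.round([(p[:2]-c)@ex,(p[:2]-c)@ey],4)
g=lambda u,v:(120+u*170/800,165+v*120/565)
for q in[(527,215),(495,332)]:print(S(ray('top',g(*q),.221)))
print(S(ray('side',(370/1.5,323/1.5),.221)))
print(proj('side',[np.r_[c+ey*.067,.221]])*1.5)
E
```

```text
[ 0.0289 -0.0793]
[-0.0309 -0.0808]
[-0.0025  0.0724]
[[371.80992339 319.38683492]]
```

Emit:
move_arm:
  rows: "0 0 0 -0.08 0; 0 0 0 -0.18 0; 0 0 0 -0.28 0; 0 0 0 -0.37 0; 0 0 0 -0.44 0; 0 0 0 -0.5 0; 0 0 0 -0.54 0; 0 0 0 -0.56 0; 0 0 0 -0.56 0; 0 0 0 -0.56 0"

```text
t: 9.15
tool_pos: [0.5321, -0.0197, 0.0631]
ee_rot: [0.542, 0.454, -0.541, 0.455]
ft_force: [-0.1, -0.4, -2.6]
gripper_width: 0.0606
```

```bash
python3 - <<'E'
from look import *
b=snap('side','s4')
o=status.get_obs();print(o['t'],o['tool_pos'],o['ft_force'],o['gripper_width'])
cv2.imwrite('pics/c4.png',cv2.resize(b[150:355,165:365],(585,600),interpolation=cv2.INTER_CUBIC))
E
```

```text
9.2 [ 0.53210723 -0.01971268  0.06311281] [ 0.07495908 -0.64246677 -3.15128128] 0.060457557949148755
```

View pics/c4.png

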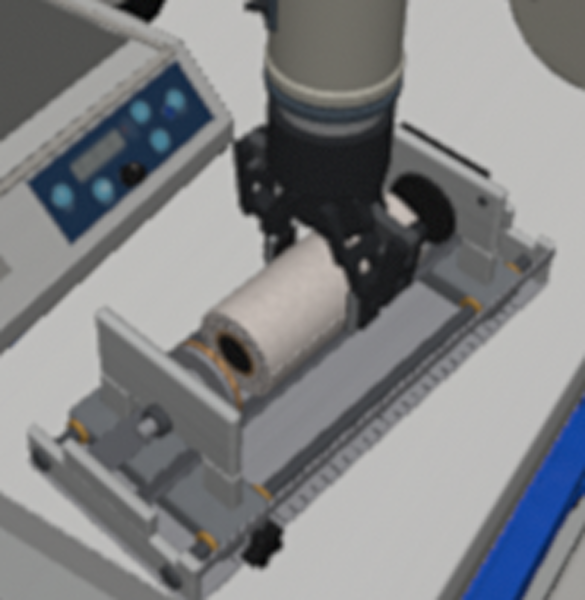

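Emit:
move_arm:
  rows: "0 0 0 -0.004 0; 0 0 0 -0.008 0; 0 0 0 -0.012 0; 0 0 0 -0.015 0; 0 0 0 -0.015 0; 0 0 0 -0.015 0; 0 0 0 -0.015 0; 0 0 0 -0.015 0; 0 0 0 -0.015 0; 0 0 0 -0.015 0"

```text
t: 10.45
tool_pos: [0.5317, -0.0197, 0.0587]
ee_rot: [0.542, 0.454, -0.542, 0.454]
ft_force: [-2.5, -0.0, 1.7]
gripper_width: 0.0611
```

Emit:
move_arm:
  rows: "75 0 0 0 0; 78 0 0 0 0; 82 0 0 0 0; 90 0 0 0 0; 95 0 0 0 0; 100 0 0 0 0; 100 0 0 0 0; 100 0 0 0 0; 100 0 0 0 0; 100 0 0 0 0"

```text
t: 11.7
tool_pos: [0.5316, -0.0197, 0.0585]
ee_rot: [0.542, 0.454, -0.542, 0.454]
ft_force: [-0.5, -0.1, 0.7]
gripper_width: 0.0854
```

```bash
python3 - <<'E'
from look import *
b=snap('side','s5')
o=status.get_obs();print(o['t'],o['tool_pos'],o['ft_force'],o['gripper_width'])
cv2.imwrite('pics/c5.png',cv2.resize(b[150:355,165:365],(585,600),interpolation=cv2.INTER_CUBIC))
E
```

```text
11.75 [ 0.53164092 -0.01966045  0.05850606] [-0.2668958  -0.74422049  0.31265994] 0.08514204909278622
```

View pics/c5.png

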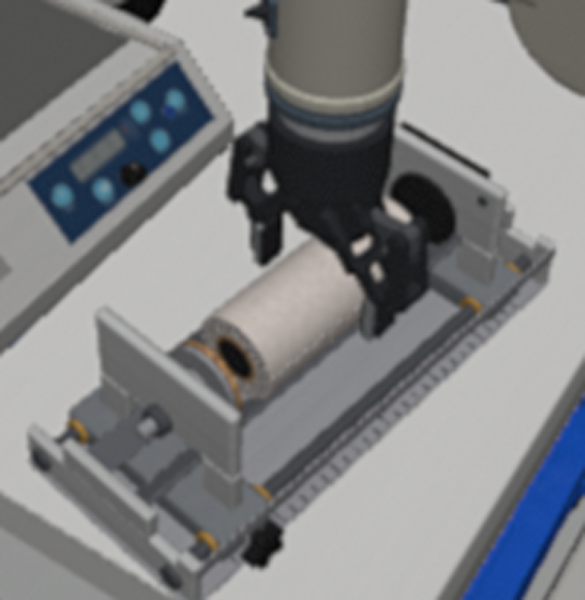

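Emit:
move_arm:
  rows: "100 0 0 0.06 0; 100 0 0 0.2 0; 100 0 0 0.4 0; 100 0 0 0.55 0; 100 0 0 0.6 0; 0 -0.03 -0.16 0.6 0; 0 -0.065 -0.36 0.6 0; 0 -0.1 -0.55 0.6 0; 0 -0.138 -0.757 0.6 0; 0 -0.138 -0.757 0.6 0"

```text
t: 13.0
tool_pos: [0.4958, -0.2118, 0.207]
ee_rot: [-0.542, -0.454, 0.544, -0.452]
ft_force: [-0.0, 1.1, 0.5]
gripper_width: -0.0001
```

```bash
python3 - <<'E'
from look import *
a=snap('top','t6');b=snap('side','s6')
o=status.get_obs();print(o['t'],o['tool_pos'],o['ft_force'],o['gripper_width'])
cv2.imwrite('pics/c6.png',cv2.resize(b[150:355,165:365],(585,600),interpolation=cv2.INTER_CUBIC))
cv2.imwrite('pics/c6t.png',cv2.resize(a[165:285,120:290],(800,565),interpolation=cv2.INTER_CUBIC))
E
```

```text
13.1 [ 0.49675732 -0.20895118  0.20748818] [-0.91697155  0.55389734 -0.0728515 ] 4.093721111094107e-05
```

View pics/c6.png

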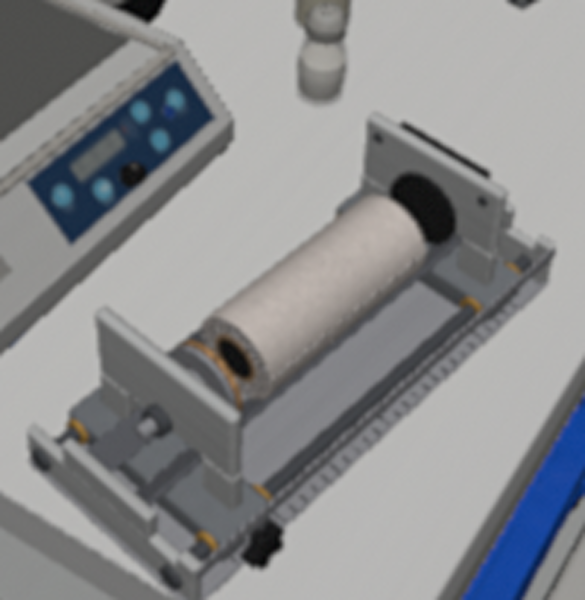

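View pics/c6t.png

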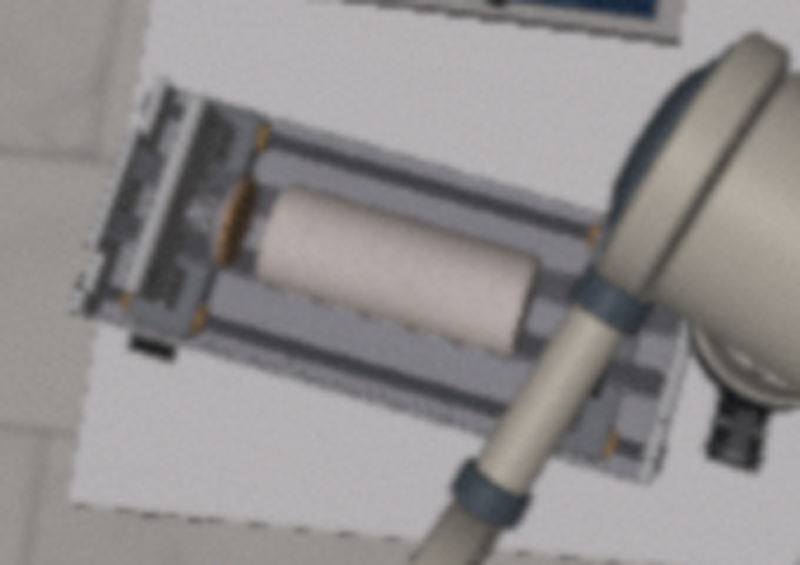

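```bash
python3 - <<'E'
from look import *
yaw=-.175;c=np.array([.532,-.012]);ex=np.array([np.cos(yaw),np.sin(yaw)]);ey=np.array([-np.sin(yaw),np.cos(yaw)])
S=lambda p:np.round([(p[:2]-c)@ex,(p[:2]-c)@ey],4)
g=lambda u,v:(120+u*170/800,165+v*120/565)
for q in[(289,190),(260,280),(537,260),(515,353)]:print('roll',S(ray('top',g(*q),.076)))
for q in[(252,182),(229,262)]:print('cork',S(ray('top',g(*q),.076)))
h=lambda u,v:(165+u*200/585,150+v*205/600)
print('side roll end c',S(ray('side',h(234,357),.076)),'jaw face',S(ray('side',h(424,208),.076)))
print('cork top side edge',S(ray('side',h(196,345),.104)))
E
```

```text
roll [0.0252 0.0704]
roll [-0.0291  0.0701]
roll [ 0.0256 -0.0793]
roll [-0.0288 -0.0824]
cork [0.0238 0.0925]
cork [-0.0241  0.0905]
side roll end c [0.0022 0.0712] jaw face [-0.0016 -0.1139]
cork top side edge [0.0089 0.097 ]
```

Emit:
move_arm:
  rows: "0 0 0 -0.1 0; 0 0 0 -0.2 0; 0 0 0 -0.3 0; 0 0 0 -0.4 0; 0 0 0 -0.49 0; 0 0 0 -0.49 0; 0 0.01 0.059 -0.49 0; 0 0.021 0.118 -0.49 0; 0 0.028 0.157 -0.49 0; 0 0.028 0.157 -0.49 0"

```text
t: 14.35
tool_pos: [0.5046, -0.1687, 0.0866]
ee_rot: [0.542, 0.455, -0.541, 0.455]
ft_force: [-0.3, -0.5, 0.1]
gripper_width: -0.0002
```

```bash
python3 - <<'E'
from look import *
b=snap('side','s7')
o=status.get_obs();print(o['t'],o['tool_pos'],o['ft_force'],o['gripper_width'])
cv2.imwrite('pics/c7.png',cv2.resize(b[150:355,165:365],(585,600),interpolation=cv2.INTER_CUBIC))
E
```

```text
14.4 [ 0.50438541 -0.16927377  0.08643143] [-0.22414363 -0.24152831  0.35223995] -0.00014568291418347117
```

View pics/c7.png

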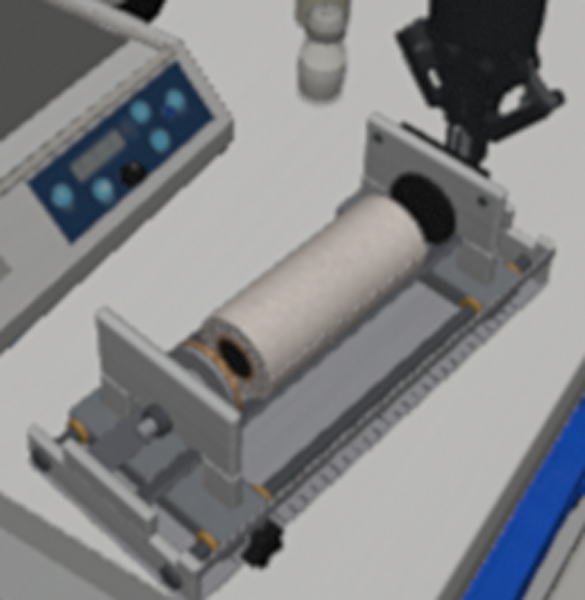

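Emit:
move_arm:
  rows: "0 0.004 0.022 0 0; 0 0.008 0.044 0 0; 0 0.012 0.066 0 0; 0 0.016 0.088 0 0; 0 0.019 0.11 0 0; 0 0.023 0.132 0 0; 0 0.027 0.154 0 0; 0 0.031 0.176 0 0; 0 0.031 0.176 0 0; 0 0.031 0.176 0 0"

```text
t: 15.65
tool_pos: [0.5119, -0.1276, 0.086]
ee_rot: [-0.541, -0.453, 0.543, -0.455]
ft_force: [-0.2, -7.1, 0.3]
gripper_width: -0.0001
```

```bash
cat > chk.py <<'E'
from look import *
tag=sys.argv[1]
a=snap('top','t'+tag);b=snap('side','s'+tag)
o=status.get_obs();p=o['tool_pos'];print(o['t'],p,o['ft_force'])
print('stand',(p[0]-.532)*.985-(p[1]+.012)*.174,(p[0]-.532)*.174+(p[1]+.012)*.985,'F along',o['ft_force'][:2]@[.174,.985])
cv2.imwrite(f'pics/c{tag}.png',cv2.resize(b[150:355,165:365],(585,600),interpolation=cv2.INTER_CUBIC))
cv2.imwrite(f'pics/c{tag}t.png',cv2.resize(a[165:285,120:290],(800,565),interpolation=cv2.INTER_CUBIC))
E
python3 chk.py 8
```

```text
15.75 [ 0.51184893 -0.12762974  0.08600386] [ 0.11232447 -6.71111374 -1.42265239]
stand 0.00027076768963637046 -0.1174015851482178 F along -6.590902571764562
```

View pics/c8.png

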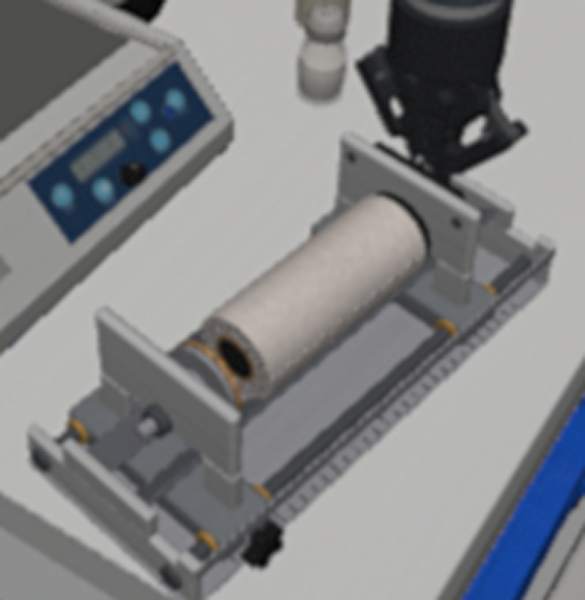

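View pics/c8t.png

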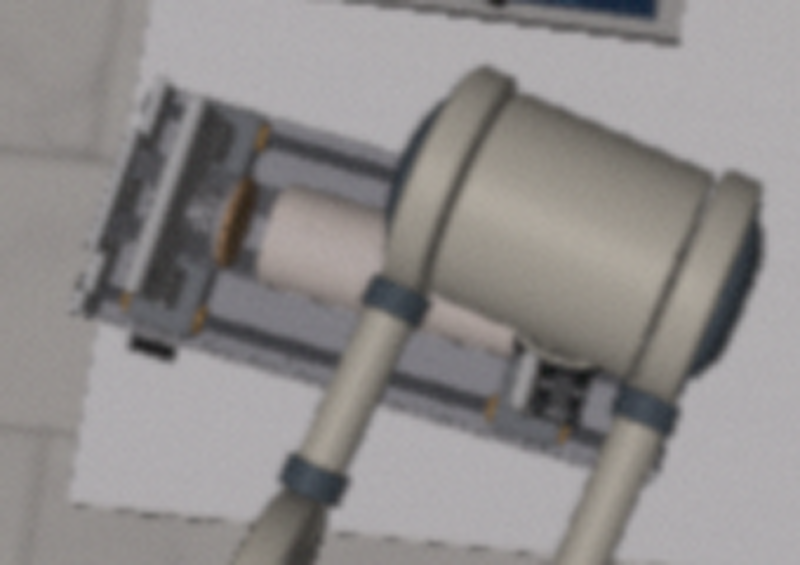

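Emit:
move_arm:
  rows: "0 0.001 0.006 0 0; 0 0.002 0.012 0 0; 0 0.003 0.018 0 0; 0 0.004 0.024 0 0; 0 0.005 0.03 0 0; 0 0.006 0.036 0 0; 0 0.007 0.042 0 0; 0 0.008 0.048 0 0; 0 0.009 0.054 0 0; 0 0.01 0.06 0 0"

```text
t: 17.0
tool_pos: [0.5144, -0.1141, 0.086]
ee_rot: [-0.541, -0.452, 0.544, -0.456]
ft_force: [1.3, -11.6, -2.2]
gripper_width: -0.0001
```

```bash
python3 chk.py 9
```

```text
17.1 [ 0.51440831 -0.11392459  0.08605277] [  0.85182217 -12.50423083  -1.82087304]
stand 0.00040706272506513264 -0.10345667304491993 F along -12.168450306662155
```

View pics/c9.png

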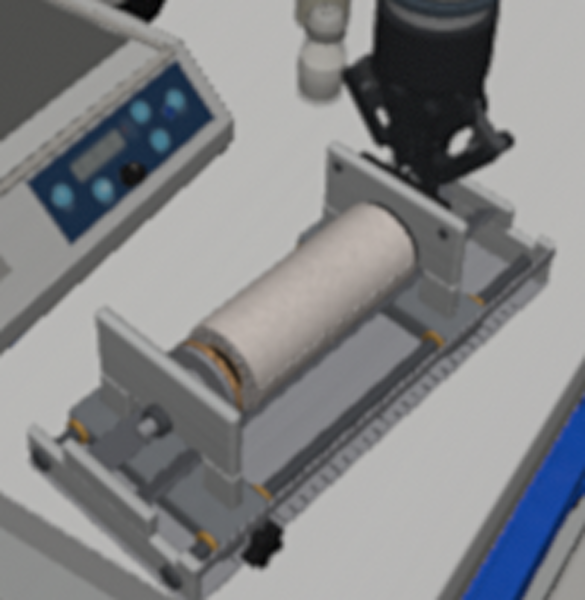

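View pics/c9t.png

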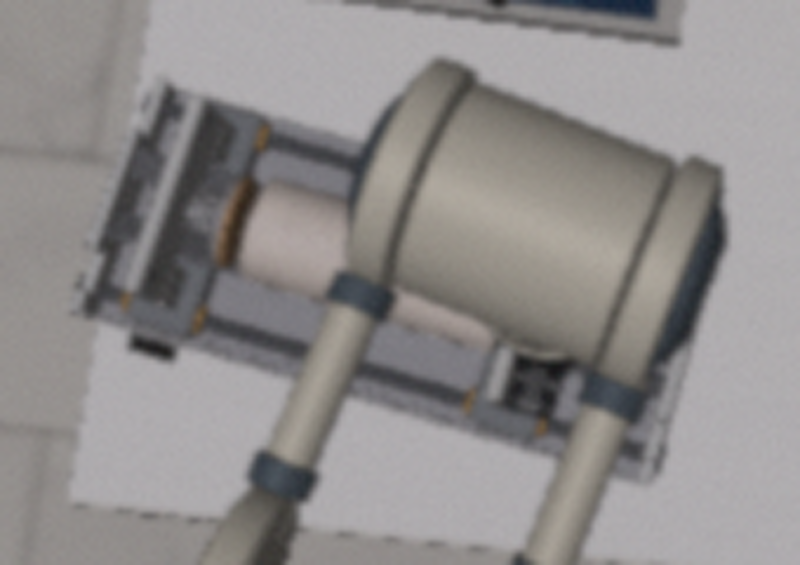

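Emit:
move_arm:
  rows: "0 0.0005 0.003 0 0; 0 0.001 0.006 0 0; 0 0.0015 0.009 0 0; 0 0.002 0.012 0 0; 0 0.0025 0.015 0 0; 0 0.003 0.018 0 0; 0 0.0035 0.021 0 0; 0 0.004 0.024 0 0; 0 0.0045 0.027 0 0; 0 0.005 0.03 0 0"

```text
t: 18.35
tool_pos: [0.5158, -0.1067, 0.086]
ee_rot: [-0.541, -0.452, 0.544, -0.456]
ft_force: [0.8, -13.1, -2.3]
gripper_width: -0.0
```

```bash
python3 chk.py 10; python3 - <<'E'
import cv2,numpy as np
a=cv2.imread('pics/t10_raw.png')[190:240,150:215];b=cv2.imread('pics/s10_raw.png')[250:310,215:275]
cv2.imwrite('pics/z10.png',np.hstack([cv2.resize(a,(400,400),interpolation=cv2.INTER_CUBIC),cv2.resize(b,(400,400),interpolation=cv2.INTER_CUBIC)]))
E
```

```text
18.45 [ 0.51577206 -0.10655605  0.08605122] [  1.48217141 -12.50644161  -1.53186983]
stand 0.0004682356628061442 -0.0959613690370628 F along -12.060947160981511
```

View pics/z10.png

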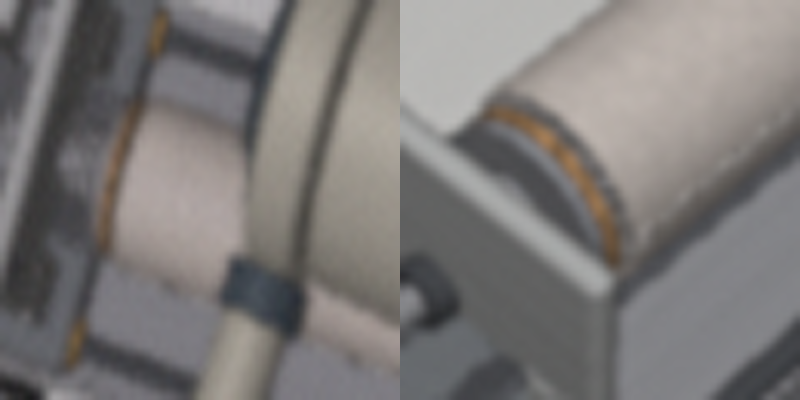

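Emit:
move_arm:
  rows: "0 0 0.001 0 0; 0 0 0.002 0 0; 0 0.0005 0.003 0 0; 0 0.0005 0.004 0 0; 0 0.001 0.005 0 0; 0 0.001 0.006 0 0; 0 0.001 0.007 0 0; 0 0.001 0.008 0 0; 0 0.001 0.008 0 0; 0 0.001 0.008 0 0"

```text
t: 19.7
tool_pos: [0.5161, -0.1047, 0.0861]
ee_rot: [-0.541, -0.452, 0.544, -0.456]
ft_force: [1.4, -13.2, -2.2]
gripper_width: -0.0002
```

```bash
cat > z.py <<'E'
from look import *
tag=sys.argv[1]
o=status.get_obs();p=o['tool_pos']
print('stand',(p[0]-.532)*.174+(p[1]+.012)*.985,'F',o['ft_force'],o['ft_force'][:2]@[.174,.985],o['t'])
if len(sys.argv)>2:
    s=snap('side','s'+tag);o=status.get_obs();print(o['ft_force'])
    b=s[250:310,215:275]
    cv2.imwrite(f'pics/z{tag}.png',cv2.resize(b,(500,500),interpolation=cv2.INTER_CUBIC))
E
python3 z.py 11
```

```text
stand -0.09403251686237571 F [  1.37175627 -13.24763004  -2.21844   ] -12.810229994899917 19.7
```

Emit:
move_arm:
  rows: "0 0 0.001 0 0; 0 0 0.002 0 0; 0 0.0005 0.003 0 0; 0 0.0005 0.004 0 0; 0 0.001 0.005 0 0; 0 0.001 0.006 0 0; 0 0.001 0.006 0 0; 0 0.001 0.006 0 0; 0 0.001 0.006 0 0; 0 0.001 0.006 0 0"

```text
t: 20.95
tool_pos: [0.5164, -0.1032, 0.0861]
ee_rot: [-0.541, -0.452, 0.544, -0.456]
ft_force: [2.6, -12.6, -3.2]
gripper_width: -0.0002
```

```bash
python3 z.py 12 s
```

```text
stand -0.09251092008629902 F [  2.55484703 -12.63052403  -3.15024568] -11.996522783422826 20.95
[  2.58014242 -13.16020283  -3.32535436]
```

View pics/z12.png

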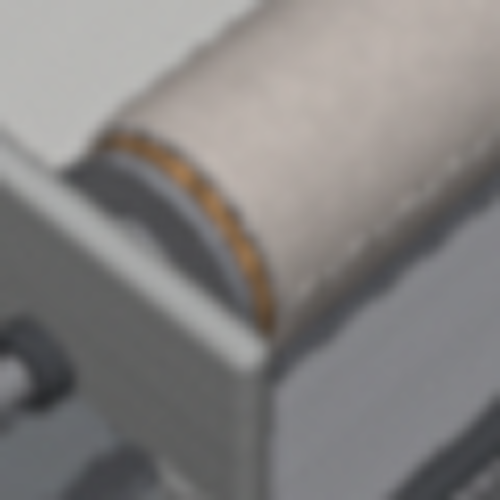

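Emit:
move_arm:
  rows: "0 0 0.001 0 0; 0 0 0.002 0 0; 0 0.0005 0.003 0 0; 0 0.0005 0.004 0 0; 0 0.0005 0.004 0 0; 0 0.0005 0.004 0 0; 0 0.0005 0.004 0 0; 0 0.0005 0.004 0 0; 0 0.0005 0.004 0 0; 0 0.0005 0.004 0 0"

```text
t: 22.25
tool_pos: [0.5165, -0.1028, 0.0861]
ee_rot: [-0.541, -0.451, 0.544, -0.456]
ft_force: [1.8, -15.1, -2.2]
gripper_width: -0.0002
```

```bash
python3 z.py 13 s
```

```text
stand -0.09212809980372118 F [  1.80636958 -15.13797365  -2.16047246] -14.596595739716777 22.25
[  1.99433532 -15.39540472  -2.72187754]
```

View pics/z13.png

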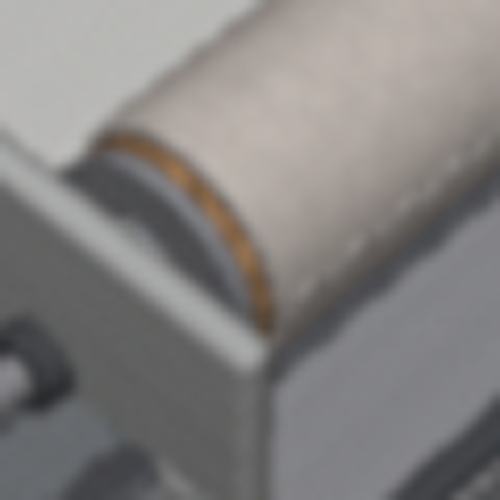

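Emit:
move_arm:
  rows: "0 0 0.0015 0 0; 0 0 0.003 0 0; 0 0.001 0.0045 0 0; 0 0.001 0.006 0 0; 0 0.001 0.0075 0 0; 0 0.0015 0.009 0 0; 0 0.002 0.011 0 0; 0 0.002 0.012 0 0; 0 0.002 0.012 0 0; 0 0.002 0.012 0 0"

```text
t: 23.55
tool_pos: [0.5169, -0.1005, 0.0861]
ee_rot: [-0.541, -0.451, 0.544, -0.456]
ft_force: [0.8, -17.6, -3.3]
gripper_width: 0.0001
```

```bash
python3 z.py 14 s
```

```text
stand -0.08978251470176762 F [  0.83017976 -17.64027101  -3.34800327] -17.231215666384212 23.55
[  1.70731931 -18.27074496  -1.92229977]
```

View pics/z14.png

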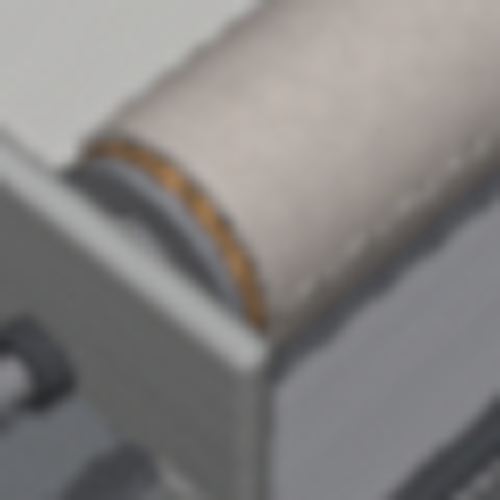

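Emit:
move_arm:
  rows: "0 0 0.001 0 0; 0 0 0.002 0 0; 0 0.0005 0.003 0 0; 0 0.0005 0.004 0 0; 0 0.001 0.005 0 0; 0 0.001 0.006 0 0; 0 0.001 0.007 0 0; 0 0.001 0.008 0 0; 0 0.001 0.008 0 0; 0 0.001 0.008 0 0"

```text
t: 24.85
tool_pos: [0.5172, -0.099, 0.0861]
ee_rot: [-0.541, -0.45, 0.545, -0.456]
ft_force: [2.5, -18.9, -2.6]
gripper_width: -0.0002
```

```bash
python3 z.py 15 s
```

```text
stand -0.08823177656249288 F [  2.53383241 -18.8627796   -2.62251063] -18.138951062610257 24.85
[  1.90330405 -18.51024043  -2.542208  ]
```

View pics/z15.png

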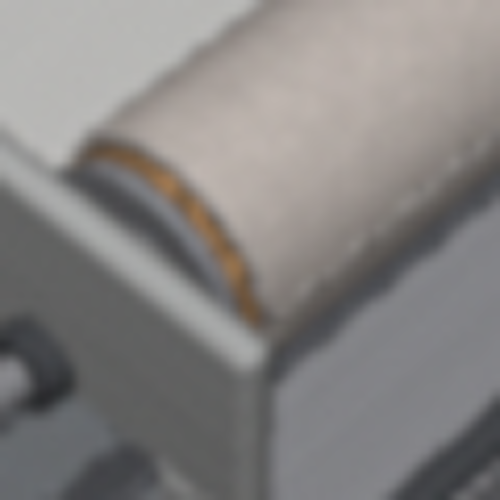

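Emit:
move_arm:
  rows: "0 -0.002 -0.01 0 0; 0 -0.004 -0.02 0 0; 0 -0.007 -0.04 0 0; 0 -0.014 -0.08 0 0; 0 -0.021 -0.12 0 0; 0 -0.028 -0.158 0 0; 0 -0.042 -0.237 0.05 0; 0 -0.05 -0.3 0.2 0; 0 -0.05 -0.3 0.4 0; 0 -0.05 -0.3 0.4 0"

```text
t: 26.15
tool_pos: [0.5061, -0.1701, 0.1915]
ee_rot: [0.543, 0.451, -0.54, 0.457]
ft_force: [0.2, -0.6, 0.1]
gripper_width: -0.0004
```

```bash
python3 chk.py 16; python3 - <<'E'
import cv2,numpy as np
L=[cv2.resize(cv2.imread(f'pics/s{k}_raw.png')[250:310,215:275],(390,390),interpolation=cv2.INTER_CUBIC) for k in(15,16)]
cv2.imwrite('pics/z16.png',np.hstack(L))
E
```

```text
26.25 [ 0.50460921 -0.16913818  0.18635671] [-0.80453453 -0.41085516  0.3599377 ]
stand 0.0003621198523803687 -0.15954710532673785 F along -0.5446813429623739
```

View pics/z16.png

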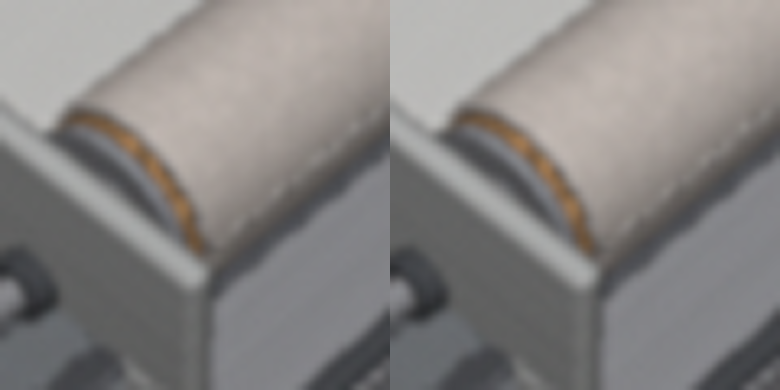

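View pics/c16t.png

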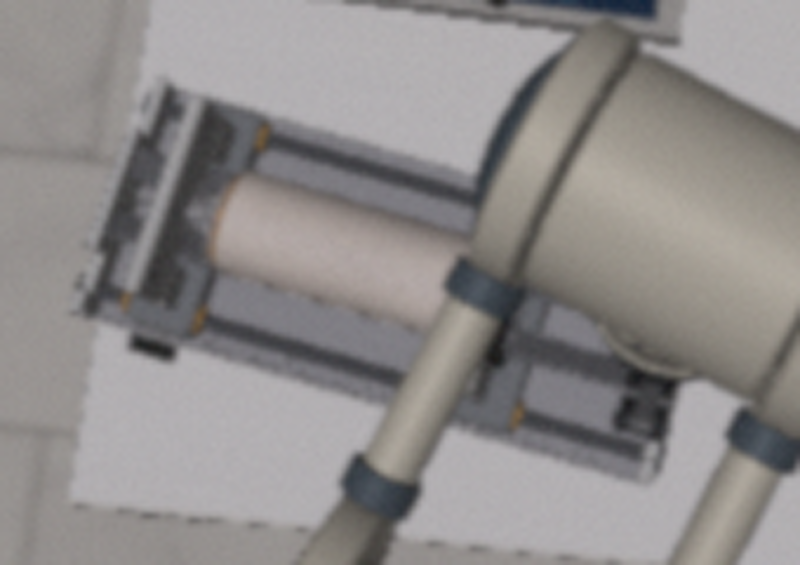

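View pics/s16.png

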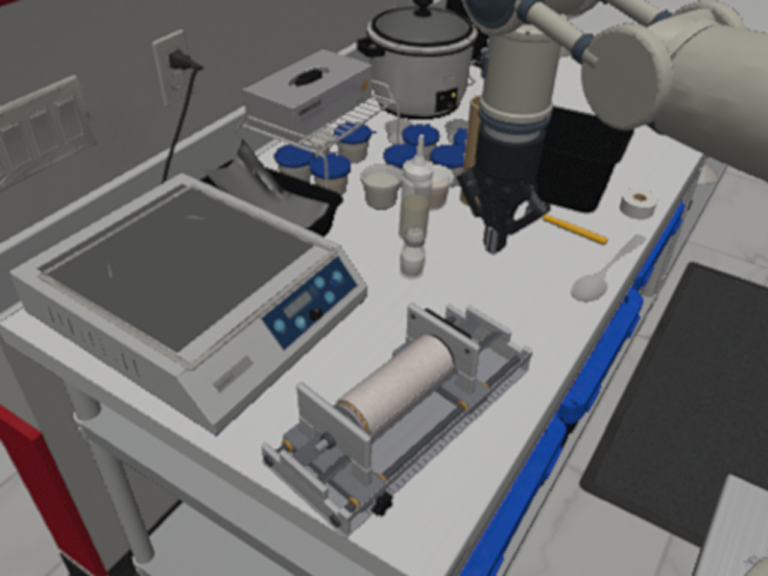

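```bash
python3 - <<'E'
from look import *
L={k:cv2.imread(f'pics/s{k}_raw.png') for k in(8,12,13,14,15,16)}
ey=np.array([.174,.985]);c=np.array([.532,-.012])
q=proj('side',[np.r_[c+ey*.09,.1],np.r_[c+ey*.1,.1]]);d=(q[1]-q[0])/10;print('px/mm',d)
for k in L:
    # orange mask centroid in region
    im=L[k][255:300,218:262].astype(float);w=np.clip(im[:,:,2]-im[:,:,0]-20,0,None)
    y,x=np.mgrid[:w.shape[0],:w.shape[1]];m=np.array([(w*x).sum(),(w*y).sum()])/w.sum()
    print(k,m,'mm',m@d/(d@d),w.sum())
E
```

```text
px/mm [-0.40435634  0.32492719]
8 [22.28712059 19.42042658] mm -10.04049518097848 2438.0
12 [21.61774023 19.98574446] mm -8.35195488851327 1894.0
13 [21.5519304  20.07993475] mm -8.139322053629003 1839.0
14 [20.46219839 20.57479893] mm -5.90418377479297 1865.0
15 [19.82737768 21.0104453 ] mm -4.42416083707677 1819.0
16 [19.86004274 21.02831197] mm -4.451672762133873 1872.0
```

```bash
python3 -c "
from plant import job;print(job.sign_off())"
```

```text
the job is handed in; nothing more can be done
None
```

The roll lies in the V bed, and the sliding jaw holds it against the brake plate, which is pressed in about 4 mm of its 8 mm. I handed the job in at about 26 s of the 54 s allowed; no verdict was reported.

- **Placing:** I gripped the roll across its diameter, carried it over the jaw, lowered it into the bed and let go. Measured from the pictures, its centre was about 5 mm from the bed's middle along the bed and within about 2 mm sideways, before any pressing.
- **Pushing:** I pushed the jaw with the shut fingers in small steps. The push force rose from about 13 N to 15 N when the plate was first touched, and to about 19 N at the end.
- **Pressed depth:** After contact the fingers moved on about 4.0 mm. The cork edge in the side picture moved about 3.9 mm, and it had not shifted (under 0.1 mm) after the fingers were withdrawn. The two measurements agree.
- **Last checks:** The fingers were clear of everything. In the last side picture the bottle and the shaker stand where they stood at the start.
- **Not measured:** I did not measure the distance from jaw face to roll directly at the end. It follows from the jaw having pushed the roll there and the plate staying pressed.

No check failed.

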